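# Fetch the doming block from behind the jars

## Task

On the jeweller's bench, first move the three things in the front row of the wooden rack (lidded jar, tall canister, wooden bur block) to stand on the cork mat, and only then fetch the doming block, the steel cube with the round hollow, from behind them and stand it hollow upwards in the middle of the round rubber pad. After that, put the jar, the canister and the bur block back in the rack, each upright in the very spot where it stood at the start. Tip nothing over on the way, and leave the grooved steel swage block in the rack where it is.

Things in the scene. Friction and masses are not known exactly. Their poses are not given: they have to be found in the camera images.
- jar: Squat round jar of amber glass, closed by a white lid. Glass 48 mm across, lid 50 mm across (from 60 mm up), 78 mm high in all, 0.13 to 0.23 kg. Origin: centre of its underside, z up. Starts in the front row of the rack.
- canister: Tall slim round aluminium canister with a dark cap, 38 to 39 mm across, 105 mm high, 0.11 to 0.2 kg. Origin: centre of its underside, z up. Starts in the front row of the rack.
- burblock: Square light wooden block 44 x 44 mm, 60 mm high, with nine thin steel burs standing up to 18 mm above its top (78 mm in all); grip it by the wood. 0.09 to 0.16 kg. Origin: centre of its underside, z up, x and y square to its sides. Starts in the front row of the rack.
- domeblock: Doming block: a steel cube of 40 mm with a 27 mm wide, 8 mm deep round hollow in its top and round dimples on its sides, about 0.35 to 0.6 kg. Origin: centre of its underside, z up, x and y square to its sides. Starts in the rear row of the rack.
- swageblock: Swage block, to be left alone: a low steel bar 46 mm (its x) x 30 mm (its y), 28 mm high, with three grooves of different widths across its top, 0.25 kg. Origin: centre of its underside. Stands beside the doming block in the rear row of the rack.
- rack: Fixed wooden rack: board 14 mm thick, 150 mm deep (x -70 to +80 mm), 270 mm wide (y); a dark lip on its far (+x) edge is 34 mm high. Origin on the bench, z up, turned up to 0.2 rad. Things stand on the board: front row at x -30 mm, y about -80, 0, +80 mm; rear row at x +31 mm, y about -42, +42 mm, each up to 4 mm off. Which stands where in its row varies.
- mat: Fixed cork mat on the bench, to the left or the right of the rack: 260 mm along its x, 120 mm along its y, 6 mm thick. Origin: centre of its underside, on the bench.
- pad: Fixed round black rubber pad on the bench, on the other side of the rack: 100 mm across, 10 mm thick. Origin: centre of its underside, on the bench.
There are look-alikes about, which are no part of the job. Leave any blue look-alike of the canister alone. Leave any purple look-alike of the jar alone.

How it is judged:
On the way, in this order (a step that is already met when the one before it is completed fails the run):
1. jar, canister and bur block all stand on the cork mat, the doming block still in its place in the rack (x of jar in the frame of mat between -0.13 and 0.13 m and y of jar in the frame of mat between -0.06 and 0.06 m and z of each of jar, canister, burblock in the frame of mat below 0.011 m and angle between each of jar, canister, burblock's own z axis and vertical below 0.12 rad and linear speed of each of jar, canister, burblock below 0.03 m/s and x of canister in the frame of mat between -0.13 and 0.13 m and y of canister in the frame of mat between -0.06 and 0.06 m and x of burblock in the frame of mat between -0.13 and 0.13 m and y of burblock in the frame of mat between -0.06 and 0.06 m and distance of domeblock from where it was at the start of the episode below 0.02 m), for 0.2 s.
2. the doming block stands in the middle of the rubber pad while the three still stand on the mat (horizontal distance between domeblock and pad below 0.015 m and z of domeblock in the frame of pad below 0.016 m and angle between domeblock's own z axis and vertical below 0.1 rad and linear speed of each of domeblock, jar, canister, burblock below 0.03 m/s and x of jar in the frame of mat between -0.13 and 0.13 m and y of jar in the frame of mat between -0.06 and 0.06 m and z of each of jar, canister, burblock in the frame of mat below 0.011 m and angle between each of jar, canister, burblock's own z axis and vertical below 0.12 rad and x of canister in the frame of mat between -0.13 and 0.13 m and y of canister in the frame of mat between -0.06 and 0.06 m and x of burblock in the frame of mat between -0.13 and 0.13 m and y of burblock in the frame of mat between -0.06 and 0.06 m), for 0.2 s.
At the end, for the whole second after the job is handed in: The doming block stands hollow up on the rubber pad, its centre within 15 mm of the pad's centre; jar, canister and bur block stand upright in the rack, each within 15 mm of where it stood at the start; the swage block is within 15 mm of its starting place; all at rest and released (horizontal distance between domeblock and pad below 0.015 m and z of domeblock in the frame of pad below 0.016 m and angle between each of domeblock, jar, canister, burblock's own z axis and vertical below 0.1 rad and linear speed of each of domeblock, jar, canister, burblock below 0.03 m/s and distance of each of jar, canister, burblock, swageblock from where it was at the start of the episode below 0.015 m); the robot touches nothing.
It fails at once if jar, canister, bur block or doming block is tipped over (more than 40 degrees) (angle between any of jar, canister, burblock, domeblock's own z axis and vertical above 0.7 rad).
It fails at once if the swage block is shifted by more than 15 mm (distance of swageblock from where it was at the start of the episode above 0.015 m).
It also fails if it takes over 136 s, if anything falls off the work surface, if the arm or the gripper's body presses on something with over 40 N, if the wrist force passes 120 N, or if a joint passes its speed limit or range.

## Robot

A 6-joint arm with a two-finger parallel gripper is mounted at the origin on the work surface. World frame = base frame: x ahead of the robot, y to its left, z up, the work surface at z = 0. Lengths are in m, angles in rad, forces in N, time in s.
With the tool pointing down it reaches from about 0.25 to 0.775 m from the base axis. Payload 4 kg.
Tool frame: the origin (TCP) lies on the centre line of the jaws, within the pads' length; the fingertips stand 14 mm ahead of it and the grasp point (between the pads) lies 5 mm behind it; z points along the fingers, y is the line along which they close (so a half turn about z gives the same grasp; the last joint's range is limited). The gripper opens to 94 mm and grips with 3 to 60 N. Pads are 16 mm wide; open, the fingers measure 119 mm over their backs; the gripper's body (75 mm by 177 mm) begins 78 mm behind the grasp point.
Start: joints at [-1.313, 0.087, 1.371, -0, 1.684, -0.103], TCP at [0.194, -0.515, 0.22] pointing down, gripper open.
Joint ranges: [-3.1, 3.1], [-0.76, 2.03], [0.27, 2.55], [-1.08, 4.22], [0.17, 2.65], [-2.57, 2.57]. Speed limits (rad/s): [2.79, 2.79, 3.14, 3.14, 3.14, 3.14].

## Interface

Orientations are given as a 3x3 rotation matrix whose columns are the frame's x, y, z axes.
In Python, from workcell import sense, snapshot, close_job gives the robot as it stands.
- The arm moves only by the tool jog_arm, never from a script. Its argument "commands" is a list of rows, each an object with "gripper": the finger opening in mm, from 0 to 94; "xyz": the shift along the world's x, y, z in units of 30 mm (1.0 is 30 mm), a list of three; "turn": the turn about the world's z in rad. In form: [{"gripper": gripper, "xyz": [dx, dy, dz], "turn": turn}, ...]. A call has 1 to 20 rows; each row is the pose to reach, as a shift and turn from the pose commanded when the call began; what a row does not reach only later rows make up. A row lasts 1/8 s, in which the tool goes at most 62.5 mm and 10.7 degrees, less where a joint would pass 70% of its speed; a pose out of reach is approached as far as the arm can. A call with a gripper value outside its range is refused whole. The fingers move at their own pace and stop on an object; the grip force is fixed at half the most. Time passes only in rows, so rows that repeat a pose let the fingers close. It gives the time, the measured TCP pose, the force, the opening and the grip force at its end, in the units of the state.
- sense(): the state, without advancing time (a new reading comes with each control period).
- snapshot(name): name is "scene" or "top" or "wrist"; returns a dict with "pixels" (480x640x3 uint8, blue, green, red), "vfov" (degrees; the focal length in pixels is half the picture's height over the tangent of half this angle, whatever the lens; pixels are square), "cx", "cy" (the principal point, pixels), "rvec" (rotation vector, rad) and "tvec" (3), from world to camera coordinates, as OpenCV has them. Camera axes: x right, y down, z forward; pixel columns grow to the right and rows downward; lengths in m; the calibration is good to about 2 mm. A picture is of the moment at which its call begins. There is no depth.
- close_job(): hands the job in; it is judged then, once.
The state is a dict: "time_s": time; "joint_positions": joint angles; "qvel": joint speeds; "joint_torque": joint torques, N m; "eef_pos": TCP position; "eef_rot": TCP orientation; "force": force on the tool from outside, world axes, zero at the start; "torque": the same for the moment, N m; "grip_width": finger opening in m; "finger_force": force on a finger pad.
Only numpy, scipy, OpenCV 4.12 (cv2) and the standard library are available. Lean on these libraries where they do the work, as an engineer would, in place of code of your own. Each camera call takes 0.05 s, during which the arm holds its last target. There are 200 camera calls.

## Working session

There is one attempt and no reset: what is moved stays moved. The work goes in short steps, Python scripts to look and compute and a tool call to move; the robot and the scene stay as the last step left them, time stands still between calls to the robot, and variables do not carry over. Pictures are saved under pics/ and viewed, at most 14 in all, crops included, and the job is handed in when it is done.

Besides the shell and the picture viewer there is one more tool, called after "Emit:" as name(argument=value, ...) on one line, values as JSON. jog_arm: Moves the arm, as the interface text tells. Its arguments: {"type":"object","properties":{"commands":{"type":"array"}},"required":["commands"]}

```bash
mkdir -p pics; cat > h.py <<'E'
import cv2,numpy as np
from workcell import sense,snapshot,close_job
def snap(n,f=None):
    s=snapshot(n)
    if f: cv2.imwrite('pics/'+f,s['pixels'])
    s['R']=cv2.Rodrigues(np.array(s['rvec'],float))[0]; s['t']=np.array(s['tvec'],float).ravel()
    s['f']=240/np.tan(np.radians(s['vfov'])/2); return s
def ray(s,u,v,z):
    d=s['R'].T@np.array([(u-s['cx'])/s['f'],(v-s['cy'])/s['f'],1]); c=-s['R'].T@s['t']
    return c+d*(z-c[2])/d[2]
def proj(s,p):
    q=np.atleast_2d(p)@s['R'].T+s['t']; return q[:,:2]/q[:,2:]*s['f']+[s['cx'],s['cy']]
E
python3 - <<'E'
from h import *
import pickle
for n in('top','scene'):
    s=snap(n,n+'1.png'); pickle.dump(s,open(n+'.pkl','wb')); print(n,s['f'],s['cx'],s['cy'],-s['R'].T@s['t'],s['R'].round(2).tolist())
print(sense())
E
```

```text
top 433.0087014146751 326.28727867334027 232.91997502313257 [ 0.38063213 -0.00362808  0.85165948] [[-0.02, -1.0, -0.02], [-0.98, 0.02, -0.18], [0.18, 0.02, -0.98]]
scene 449.98178795520084 313.94168305503706 243.2710953327342 [1.01473315 0.06412664 0.71576083] [[-0.16, 0.99, -0.01], [0.82, 0.12, -0.56], [-0.55, -0.1, -0.83]]
{'time_s': 0.1, 'joint_positions': array([-1.31307232e+00,  8.79070553e-02,  1.37208112e+00, -2.57163619e-05,
        1.68360463e+00, -1.03085005e-01]), 'qvel': array([-0.00103275, -0.00090692, -0.00522056,  0.00084364,  0.0030939 ,
        0.00160435]), 'joint_torque': array([ 2.73172358e-03, -3.41252518e+01, -3.03300869e+01,  7.20799528e-02,
        3.04719445e-02, -1.09776834e-04]), 'eef_pos': array([ 0.19404414, -0.51413908,  0.21841817]), 'eef_rot': array([[ 9.35612585e-01,  3.53028050e-01, -5.34509533e-04],
       [ 3.53028409e-01, -9.35610617e-01,  1.92758323e-03],
       [ 1.80398154e-04, -1.99216818e-03, -9.99997999e-01]]), 'force': array([0.11073102, 0.5159484 , 0.22241888]), 'torque': array([-0.02037898,  0.03509742,  0.01107468]), 'finger_force': 0.0, 'grip_width': 0.0941761364257622}
```

View pics/top1.png

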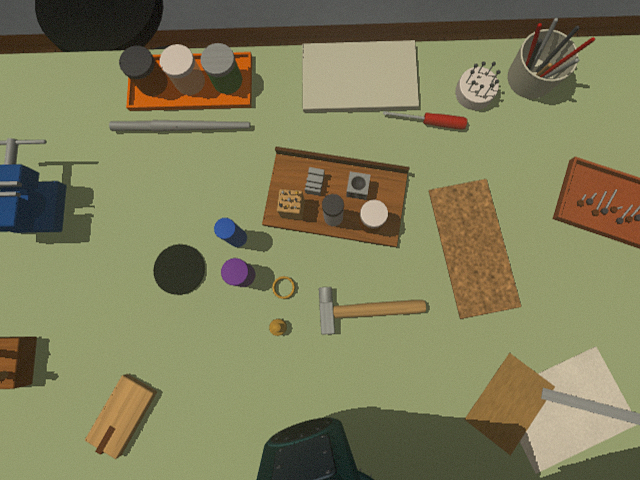

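View pics/scene1.png

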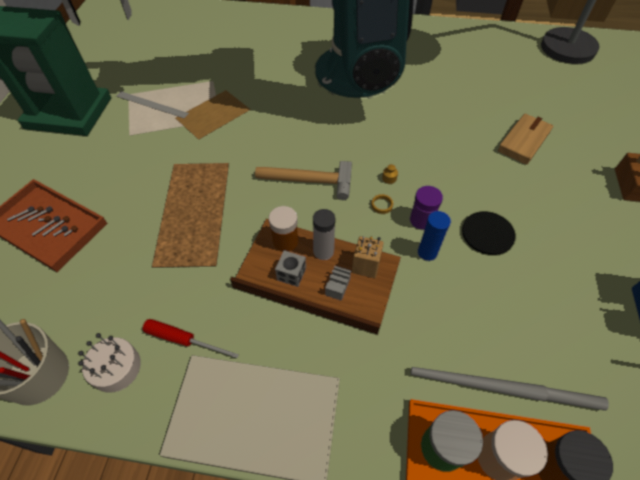

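The front row in the top view is the bur block (290,201), the grey canister with a dark cap (333,206) and the white-lidded jar (374,213). The doming block is at (358,184) and the swage block at (315,180). The mat is centred at (475,248) and the pad at (179,269). The blue (230,232) and purple (237,272) cylinders outside the rack are the look-alikes. The ones in the rack match the description, so I'll confirm them in a crop.

```bash
python3 - <<'E'
from h import *
import pickle
T=pickle.load(open('top.pkl','rb'));S=pickle.load(open('scene.pkl','rb'))
a=cv2.resize(T['pixels'][140:260,215:425],None,fx=3.8,fy=3.8,interpolation=2)
cv2.imwrite('pics/crop1.png',a[:456])
# mat
hsv=cv2.cvtColor(T['pixels'],cv2.COLOR_BGR2HSV)
m=cv2.inRange(hsv,(5,70,60),(22,255,255)); k=np.zeros_like(m);k[165:335,418:535]=m[165:335,418:535]
c=max(cv2.findContours(k,0,1)[0],key=cv2.contourArea);b=cv2.boxPoints(cv2.minAreaRect(c));print('mat px',b.tolist())
W=np.array([ray(T,u,v,.006)[:2] for u,v in b]);print('mat',W.round(3).tolist(),W.mean(0),[np.linalg.norm(W[i]-W[i-1]).round(3) for i in range(4)])
k=np.zeros_like(m);k[235:305,145:213]=cv2.inRange(hsv,(0,0,0),(179,255,55))[235:305,145:213]
c=max(cv2.findContours(k,0,1)[0],key=cv2.contourArea);e=cv2.fitEllipse(c);print('pad',e,ray(T,*e[0],.010))
for n,u,v,z in(('jar',374,213,.092),('can',333,206,.119),('bur',290,201,.074),('dome',358,184,.054),('swage',315,180,.042),('bl',277,148,.034),('br',412,168,.034),('fl',263,224,.014),('fr',397,246,.014),('blue',229,230,.105),('purple',236,270,.078)):print(n,ray(T,u,v,z).round(3))
E
```

```text
mat px [[427.4706115722656, 189.88235473632812], [487.9411926269531, 174.76470947265625], [520.823486328125, 306.2940979003906], [460.3529357910156, 321.4117431640625]]
mat [[0.619, -0.191], [0.647, -0.314], [0.385, -0.354], [0.359, -0.237]] [ 0.50230524 -0.27388665] [np.float64(0.264), np.float64(0.126), np.float64(0.265), np.float64(0.119)]
pad ((178.9889678955078, 269.1806945800781), (48.03166580200195, 50.95896530151367), 58.531925201416016) [0.46851887 0.30474407 0.01      ]
jar [ 0.554 -0.074  0.092]
can [ 0.562 -0.001  0.119]
bur [0.584 0.079 0.074]
dome [ 0.62  -0.049  0.054]
swage [0.634 0.034 0.042]
bl [0.705 0.109 0.034]
br [ 0.656 -0.157  0.034]
fl [0.554 0.139 0.014]
fr [ 0.505 -0.123  0.014]
blue [0.526 0.184 0.105]
purple [0.458 0.176 0.078]
```

View pics/crop1.png

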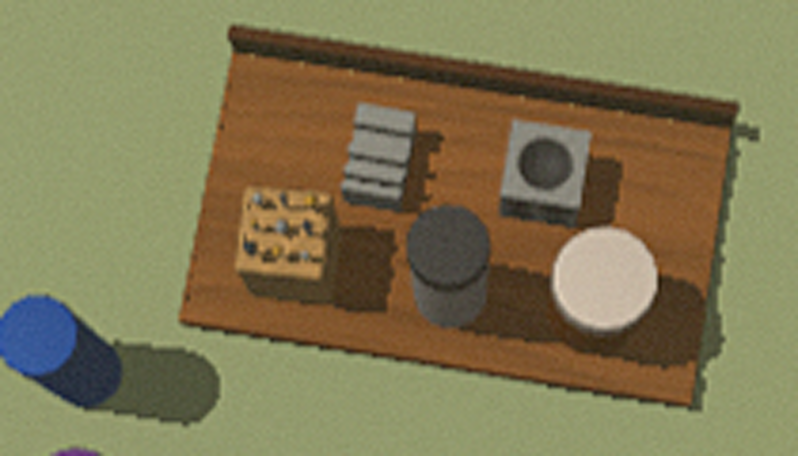

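The crop confirms it: a white-lidded jar, a grey canister with a dark cap, the wooden bur block with its burs, and the steel cube with the round hollow at crop (545,166). The blue one stands outside the rack. I'll move above the rack for a wrist look.

Emit:
jog_arm(commands=[{"gripper": 94,"xyz": [2,2.8,3],"turn": -0.15},{"gripper": 94,"xyz": [12.0,17,3],"turn": -0.546},{"gripper": 94,"xyz": [12.0,17,3],"turn": -0.546},{"gripper": 94,"xyz": [12.0,17,3],"turn": -0.546},{"gripper": 94,"xyz": [12.0,17,3],"turn": -0.546},{"gripper": 94,"xyz": [12.0,17,3],"turn": -0.546},{"gripper": 94,"xyz": [12.0,17,3],"turn": -0.546},{"gripper": 94,"xyz": [12.0,17,3],"turn": -0.546},{"gripper": 94,"xyz": [12.0,17,3],"turn": -0.546},{"gripper": 94,"xyz": [12.0,17,3],"turn": -0.546},{"gripper": 94,"xyz": [12.0,17,3],"turn": -0.546},{"gripper": 94,"xyz": [12.0,17,3],"turn": -0.546},{"gripper": 94,"xyz": [12.0,17,3],"turn": -0.546},{"gripper": 94,"xyz": [12.0,17,3],"turn": -0.546}])

```text
time_s: 1.85
eef_pos: [0.5536, -0.0058, 0.3096]
eef_rot: [[0.983, -0.186, -0.0], [-0.186, -0.983, -0.0], [-0.0, 0.0, -1.0]]
force: [-0.3, 0.1, 0.3]
grip_width: 0.094
finger_force: 0.0
```

```bash
python3 - <<'E'
from h import *
import pickle
s=snap('wrist','w1.png');pickle.dump(s,open('w1.pkl','wb'));print(s['f'],-s['R'].T@s['t'],s['R'].round(3).tolist(),proj(s,[[.554,-.074,.092],[.564,-.001,.119],[.584,.079,.074],[.62,-.049,.054]]).round(0).tolist())
E
```

```text
405.65197793613333 [ 0.62391732 -0.01956245  0.47465386] [[-0.186, -0.983, 0.0], [-0.952, 0.18, 0.246], [-0.241, 0.046, -0.969]] [[382.0, 206.0], [304.0, 215.0], [222.0, 202.0], [342.0, 140.0]]
```

View pics/w1.png

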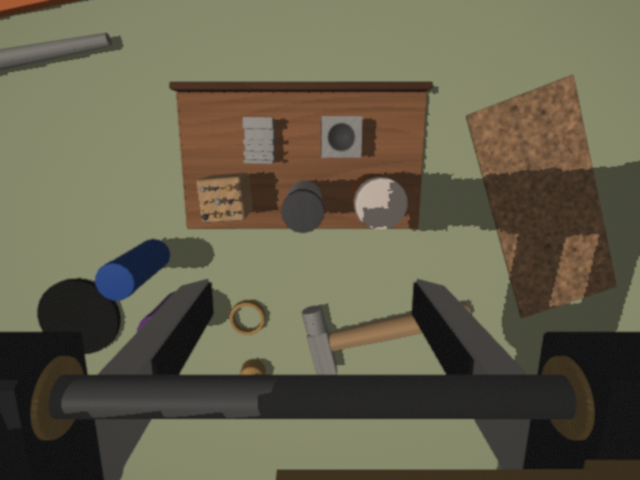

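The wrist picture shows the rack square to the image. The jar lid is at (381,203), the canister cap at (303,209), the bur block top at (221,199) and the dome top at (341,136). The mat corners are (467,116), (573,75), (615,285) and (521,317).

```bash
python3 - <<'E'
from h import *
import pickle
s=pickle.load(open('w1.pkl','rb'))
for n,u,v,z in(('jar',381,203,.092),('can',303,208.5,.119),('bur',221,199,.074),('dome',341.5,136.5,.054),('swage',258,139,.042),('fl',186,229,.014),('fr',420,229,.014),('m1',467,116,.006),('m2',573,75,.006),('m3',615,285,.006),('m4',521,317,.006),('pad',80,315,.01)):print(n,ray(s,u,v,z).round(3))
E
```

```text
jar [ 0.557 -0.073  0.092]
can [ 0.569 -0.001  0.119]
bur [0.587 0.079 0.074]
dome [ 0.624 -0.05   0.054]
swage [0.637 0.035 0.042]
fl [0.555 0.142 0.014]
fr [ 0.505 -0.124  0.014]
m1 [ 0.62  -0.193  0.006]
m2 [ 0.64  -0.309  0.006]
m3 [ 0.389 -0.352  0.006]
m4 [ 0.368 -0.236  0.006]
pad [0.474 0.301 0.01 ]
```

Emit:
jog_arm(commands=[{"gripper": 66,"xyz": [0.07,-2.27,-2],"turn": 0},{"gripper": 66,"xyz": [0.07,-2.27,-3.5],"turn": 0},{"gripper": 66,"xyz": [0.07,-2.27,-4.5],"turn": 0},{"gripper": 66,"xyz": [0.07,-2.27,-5.5],"turn": 0},{"gripper": 66,"xyz": [0.07,-2.27,-6.5],"turn": 0},{"gripper": 66,"xyz": [0.07,-2.27,-7.5],"turn": 0},{"gripper": 66,"xyz": [0.07,-2.27,-8.3],"turn": 0},{"gripper": 66,"xyz": [0.07,-2.27,-8.73],"turn": 0},{"gripper": 66,"xyz": [0.07,-2.27,-8.73],"turn": 0},{"gripper": 38,"xyz": [0.07,-2.27,-8.73],"turn": 0},{"gripper": 38,"xyz": [0.07,-2.27,-8.73],"turn": 0},{"gripper": 38,"xyz": [0.07,-2.27,-8.73],"turn": 0},{"gripper": 38,"xyz": [0.07,-2.27,-8.73],"turn": 0},{"gripper": 38,"xyz": [0.07,-2.27,-8.73],"turn": 0}])

```text
time_s: 3.65
eef_pos: [0.5572, -0.0731, 0.049]
eef_rot: [[0.983, -0.184, 0.003], [-0.184, -0.983, -0.001], [0.003, 0.0, -1.0]]
force: [-0.1, -0.4, 6.1]
grip_width: 0.0495
finger_force: 30.0
```

Emit:
jog_arm(commands=[{"gripper": 38,"xyz": [0,0,0.5],"turn": 0},{"gripper": 38,"xyz": [0,0,1.5],"turn": 0},{"gripper": 38,"xyz": [-0.3,-0.5,2],"turn": 0},{"gripper": 38,"xyz": [-1,-1.6,2],"turn": 0},{"gripper": 38,"xyz": [-1.9,-3,2],"turn": 0},{"gripper": 38,"xyz": [-2.8,-4.5,2],"turn": 0},{"gripper": 38,"xyz": [-3.6,-5.8,2],"turn": 0},{"gripper": 38,"xyz": [-4.2,-6.7,2],"turn": 0},{"gripper": 38,"xyz": [-4.4,-7.1,1.7],"turn": 0},{"gripper": 38,"xyz": [-4.4,-7.1,1],"turn": 0},{"gripper": 38,"xyz": [-4.4,-7.1,0.3],"turn": 0},{"gripper": 38,"xyz": [-4.4,-7.1,-0.1],"turn": 0},{"gripper": 38,"xyz": [-4.4,-7.1,-0.25],"turn": 0},{"gripper": 38,"xyz": [-4.4,-7.1,-0.25],"turn": 0},{"gripper": 38,"xyz": [-4.4,-7.1,-0.25],"turn": 0}])

```text
time_s: 5.52
eef_pos: [0.4248, -0.2856, 0.0409]
eef_rot: [[0.983, -0.184, 0.001], [-0.184, -0.983, -0.0], [0.001, 0.0, -1.0]]
force: [-1.5, 0.4, 2.9]
grip_width: 0.0496
finger_force: 30.0
```

Emit:
jog_arm(commands=[{"gripper": 70,"xyz": [0,0,0],"turn": 0},{"gripper": 70,"xyz": [0,0,0],"turn": 0},{"gripper": 70,"xyz": [0,0,0.3],"turn": 0},{"gripper": 60,"xyz": [0,0,2],"turn": 0},{"gripper": 56,"xyz": [0.5,1,4],"turn": 0},{"gripper": 56,"xyz": [1.4,2.8,4.4],"turn": 0},{"gripper": 56,"xyz": [2.3,4.6,4.4],"turn": 0},{"gripper": 56,"xyz": [3.2,6.4,4.4],"turn": 0},{"gripper": 56,"xyz": [4.1,8.2,4.4],"turn": 0},{"gripper": 56,"xyz": [4.77,9.5,4.4],"turn": 0},{"gripper": 56,"xyz": [4.77,9.5,4.4],"turn": 0},{"gripper": 56,"xyz": [4.77,9.5,3],"turn": 0},{"gripper": 56,"xyz": [4.77,9.5,1.8],"turn": 0},{"gripper": 56,"xyz": [4.77,9.5,1.1],"turn": 0},{"gripper": 56,"xyz": [4.77,9.5,0.81],"turn": 0},{"gripper": 56,"xyz": [4.77,9.5,0.81],"turn": 0},{"gripper": 30,"xyz": [4.77,9.5,0.81],"turn": 0},{"gripper": 30,"xyz": [4.77,9.5,0.81],"turn": 0},{"gripper": 30,"xyz": [4.77,9.5,0.81],"turn": 0},{"gripper": 30,"xyz": [4.77,9.5,0.81],"turn": 0}])

```text
time_s: 8.02
eef_pos: [0.5682, -0.0007, 0.0657]
eef_rot: [[0.983, -0.184, 0.002], [-0.184, -0.983, -0.0], [0.002, -0.0, -1.0]]
force: [1.1, 0.7, 4.4]
grip_width: 0.0389
finger_force: 30.0
```

```bash
python3 - <<'E'
from h import *
s=snap('scene','s2.png')
cv2.imwrite('pics/s2c.png',cv2.resize(s['pixels'][120:360,100:500],None,fx=1.9,fy=1.9))
E
```

```text
(no output)
```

View pics/s2c.png

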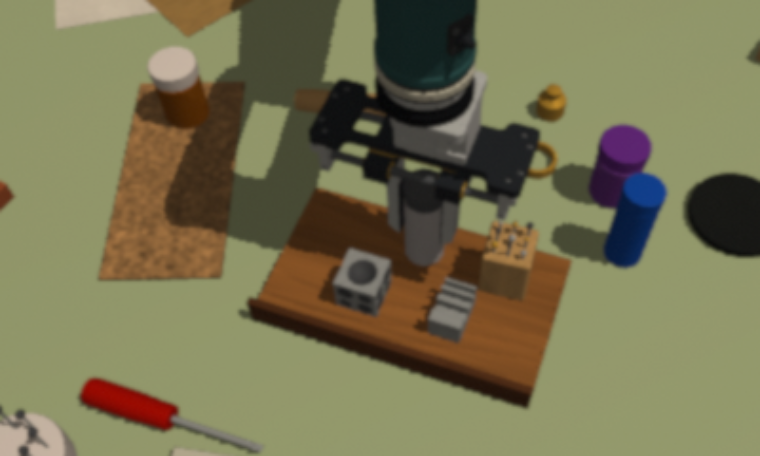

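The jar stands upright on the mat at crop (180,85), and the canister is between the fingers at (425,225). I'll carry it to the mat.

Emit:
jog_arm(commands=[{"gripper": 30,"xyz": [0,0,0.5],"turn": 0},{"gripper": 30,"xyz": [0,0,1.3],"turn": 0},{"gripper": 30,"xyz": [0,-0.5,1.6],"turn": 0},{"gripper": 30,"xyz": [-0.4,-1.6,1.6],"turn": 0},{"gripper": 30,"xyz": [-0.8,-3.2,1.6],"turn": 0},{"gripper": 30,"xyz": [-1.2,-4.8,1.6],"turn": 0},{"gripper": 30,"xyz": [-1.6,-6.4,1.6],"turn": 0},{"gripper": 30,"xyz": [-1.9,-7.8,1.6],"turn": 0},{"gripper": 30,"xyz": [-2.1,-8.8,1.6],"turn": 0},{"gripper": 30,"xyz": [-2.13,-9.06,1.4],"turn": 0},{"gripper": 30,"xyz": [-2.13,-9.06,0.8],"turn": 0},{"gripper": 30,"xyz": [-2.13,-9.06,0.2],"turn": 0},{"gripper": 30,"xyz": [-2.13,-9.06,-0.1],"turn": 0},{"gripper": 30,"xyz": [-2.13,-9.06,-0.25],"turn": 0},{"gripper": 30,"xyz": [-2.13,-9.06,-0.25],"turn": 0},{"gripper": 30,"xyz": [-2.13,-9.06,-0.25],"turn": 0},{"gripper": 70,"xyz": [-2.13,-9.06,-0.25],"turn": 0},{"gripper": 70,"xyz": [-2.13,-9.06,-0.25],"turn": 0}])

```text
time_s: 10.32
eef_pos: [0.5034, -0.2728, 0.0569]
eef_rot: [[0.983, -0.184, -0.0], [-0.184, -0.983, -0.001], [0.0, 0.001, -1.0]]
force: [0.1, -0.4, -0.9]
grip_width: 0.0547
finger_force: 0.0
```

Emit:
jog_arm(commands=[{"gripper": 66,"xyz": [0,0,0.5],"turn": 0},{"gripper": 66,"xyz": [0,0,2],"turn": 0},{"gripper": 66,"xyz": [0.2,0.8,3.5],"turn": 0},{"gripper": 66,"xyz": [0.6,2.5,3.5],"turn": 0},{"gripper": 66,"xyz": [1,4.3,3.5],"turn": 0},{"gripper": 66,"xyz": [1.4,6.1,3.5],"turn": 0},{"gripper": 66,"xyz": [1.9,8,3.5],"turn": 0},{"gripper": 66,"xyz": [2.3,9.8,3.5],"turn": 0},{"gripper": 66,"xyz": [2.7,11.3,3.5],"turn": 0},{"gripper": 66,"xyz": [2.76,11.73,3],"turn": 0},{"gripper": 66,"xyz": [2.76,11.73,2],"turn": 0},{"gripper": 66,"xyz": [2.76,11.73,1],"turn": 0},{"gripper": 66,"xyz": [2.76,11.73,0.2],"turn": 0},{"gripper": 66,"xyz": [2.76,11.73,-0.35],"turn": 0},{"gripper": 66,"xyz": [2.76,11.73,-0.35],"turn": 0},{"gripper": 36,"xyz": [2.76,11.73,-0.35],"turn": 0},{"gripper": 36,"xyz": [2.76,11.73,-0.35],"turn": 0},{"gripper": 36,"xyz": [2.76,11.73,-0.35],"turn": 0},{"gripper": 36,"xyz": [2.76,11.73,-0.35],"turn": 0},{"gripper": 36,"xyz": [2.76,11.73,-0.35],"turn": 0}])

```text
time_s: 12.82
eef_pos: [0.5872, 0.0795, 0.0478]
eef_rot: [[0.983, -0.184, 0.003], [-0.184, -0.983, 0.0], [0.003, -0.001, -1.0]]
force: [0.4, 0.5, 4.8]
grip_width: 0.0445
finger_force: 29.5
```

Emit:
jog_arm(commands=[{"gripper": 36,"xyz": [0,0,0.5],"turn": 0},{"gripper": 36,"xyz": [0,0,1.6],"turn": 0},{"gripper": 36,"xyz": [0,-0.3,2.2],"turn": 0},{"gripper": 36,"xyz": [0,-1.2,2.3],"turn": 0},{"gripper": 36,"xyz": [-0.1,-2.8,2.3],"turn": 0},{"gripper": 36,"xyz": [-0.1,-4.5,2.3],"turn": 0},{"gripper": 36,"xyz": [-0.1,-6.2,2.3],"turn": 0},{"gripper": 36,"xyz": [-0.1,-7.9,2.3],"turn": 0},{"gripper": 36,"xyz": [-0.1,-9.5,2.3],"turn": 0},{"gripper": 36,"xyz": [-0.13,-10.8,2],"turn": 0},{"gripper": 36,"xyz": [-0.13,-11.3,1.4],"turn": 0},{"gripper": 36,"xyz": [-0.13,-11.3,0.6],"turn": 0},{"gripper": 36,"xyz": [-0.13,-11.3,0.1],"turn": 0},{"gripper": 36,"xyz": [-0.13,-11.3,-0.15],"turn": 0},{"gripper": 36,"xyz": [-0.13,-11.3,-0.25],"turn": 0},{"gripper": 36,"xyz": [-0.13,-11.3,-0.25],"turn": 0},{"gripper": 36,"xyz": [-0.13,-11.3,-0.25],"turn": 0},{"gripper": 70,"xyz": [-0.13,-11.3,-0.25],"turn": 0},{"gripper": 70,"xyz": [-0.13,-11.3,-0.25],"turn": 0},{"gripper": 70,"xyz": [-0.13,-11.3,0.1],"turn": 0}])

```text
time_s: 15.32
eef_pos: [0.5816, -0.2593, 0.0486]
eef_rot: [[0.983, -0.184, -0.002], [-0.184, -0.983, 0.001], [-0.002, -0.001, -1.0]]
force: [0.3, -0.4, 1.1]
grip_width: 0.0687
finger_force: 0.0
```

Emit:
jog_arm(commands=[{"gripper": 66,"xyz": [0,0,1],"turn": 0},{"gripper": 62,"xyz": [0,0,2.6],"turn": 0},{"gripper": 62,"xyz": [0.2,1,3],"turn": 0},{"gripper": 62,"xyz": [0.5,2.7,3],"turn": 0},{"gripper": 62,"xyz": [0.9,4.5,3],"turn": 0},{"gripper": 62,"xyz": [1.2,6.2,3],"turn": 0},{"gripper": 62,"xyz": [1.33,7.03,2.6],"turn": 0},{"gripper": 62,"xyz": [1.33,7.03,1.8],"turn": 0},{"gripper": 62,"xyz": [1.33,7.03,0.9],"turn": 0},{"gripper": 62,"xyz": [1.33,7.03,0.1],"turn": 0},{"gripper": 62,"xyz": [1.33,7.03,-0.53],"turn": 0},{"gripper": 62,"xyz": [1.33,7.03,-0.53],"turn": 0},{"gripper": 30,"xyz": [1.33,7.03,-0.53],"turn": 0},{"gripper": 30,"xyz": [1.33,7.03,-0.53],"turn": 0},{"gripper": 30,"xyz": [1.33,7.03,-0.53],"turn": 0},{"gripper": 30,"xyz": [1.33,7.03,-0.53],"turn": 0},{"gripper": 30,"xyz": [1.33,7.03,-0.53],"turn": 0}])

```text
time_s: 17.45
eef_pos: [0.6231, -0.0489, 0.0349]
eef_rot: [[0.983, -0.184, 0.002], [-0.184, -0.983, -0.0], [0.002, 0.0, -1.0]]
force: [0.3, 0.5, 4.7]
grip_width: 0.0395
finger_force: 30.0
```

```bash
python3 - <<'E'
from h import *
s=snap('scene','s3.png')
cv2.imwrite('pics/s3c.png',cv2.resize(s['pixels'][120:360,100:500],None,fx=1.9,fy=1.9))
E
```

```text
(no output)
```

View pics/s3c.png

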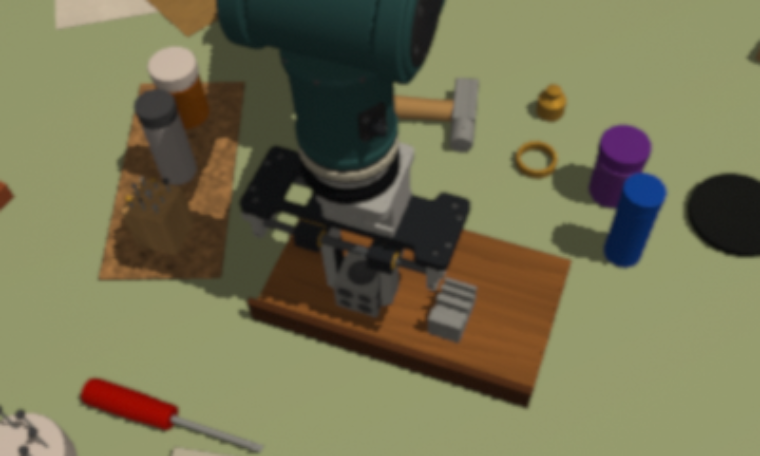

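Jar, canister and bur block all stand upright on the mat at crop (180,85), (165,140) and (155,220). The doming block is gripped, and the swage block is untouched at (452,308). Next I'll carry the block high over the look-alikes to the pad.

Emit:
jog_arm(commands=[{"gripper": 30,"xyz": [0,0,0.4],"turn": 0},{"gripper": 30,"xyz": [0,0,1.3],"turn": 0},{"gripper": 30,"xyz": [0,0,2.6],"turn": 0},{"gripper": 30,"xyz": [-0.1,0.3,3.8],"turn": 0},{"gripper": 30,"xyz": [-0.4,1,4.2],"turn": 0},{"gripper": 30,"xyz": [-1.1,2.5,4.3],"turn": 0},{"gripper": 30,"xyz": [-1.8,4.1,4.3],"turn": 0},{"gripper": 30,"xyz": [-2.5,5.7,4.3],"turn": 0},{"gripper": 30,"xyz": [-3.2,7.3,4.3],"turn": 0},{"gripper": 30,"xyz": [-3.9,8.9,4.3],"turn": 0},{"gripper": 30,"xyz": [-4.5,10.4,4.3],"turn": 0},{"gripper": 30,"xyz": [-4.95,11.5,4.3],"turn": 0},{"gripper": 30,"xyz": [-5.07,11.77,4.1],"turn": 0},{"gripper": 30,"xyz": [-5.07,11.77,3.2],"turn": 0},{"gripper": 30,"xyz": [-5.07,11.77,2.2],"turn": 0},{"gripper": 30,"xyz": [-5.07,11.77,1.3],"turn": 0},{"gripper": 30,"xyz": [-5.07,11.77,0.6],"turn": 0},{"gripper": 30,"xyz": [-5.07,11.77,0.6],"turn": 0}])

```text
time_s: 19.75
eef_pos: [0.4672, 0.3025, 0.0475]
eef_rot: [[0.983, -0.185, -0.008], [-0.185, -0.983, -0.004], [-0.007, 0.006, -1.0]]
force: [-0.4, -0.0, -4.5]
grip_width: 0.0397
finger_force: 30.0
```

```bash
python3 - <<'E'
from h import *
s=snap('wrist','w2.png');print(sense()['eef_pos'],proj(s,[[.470,.304,.010]]))
s=snap('scene');cv2.imwrite('pics/s4c.png',cv2.resize(s['pixels'][130:330,300:600],None,fx=2,fy=2))
E
```

```text
[0.46864031 0.30328162 0.04956232] [[307.12550247 277.33510315]]
```

View pics/w2.png

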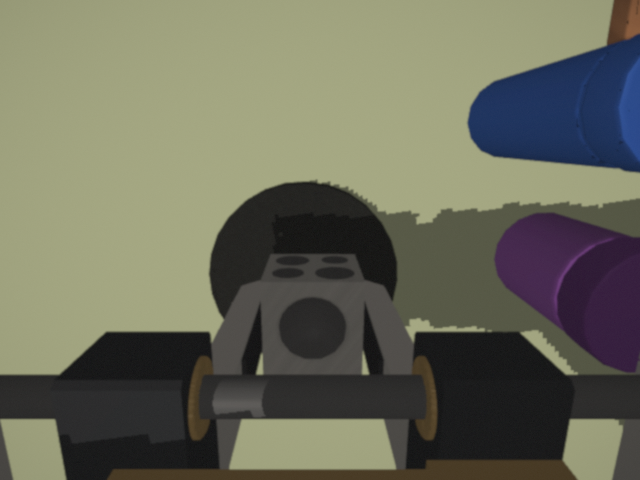

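View pics/s4c.png

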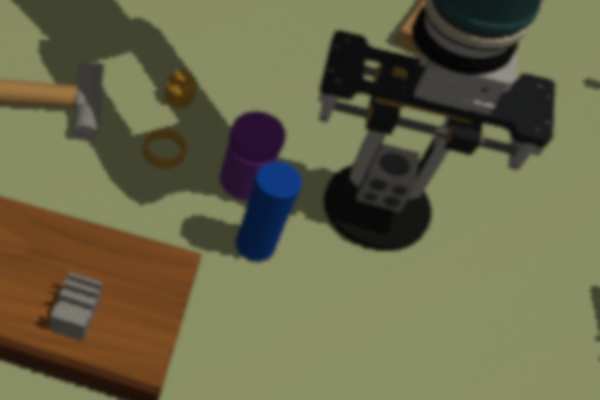

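The wrist view shows the pad spanning x 210–397 with its top edge at 182, so it is centred within about 2 mm of my estimate. The held block is level above it with the hollow up. I'll lower it.

Emit:
jog_arm(commands=[{"gripper": 30,"xyz": [0.05,0.06,-0.3],"turn": 0},{"gripper": 30,"xyz": [0.05,0.06,-0.5],"turn": 0},{"gripper": 30,"xyz": [0.05,0.06,-0.65],"turn": 0},{"gripper": 30,"xyz": [0.05,0.06,-0.65],"turn": 0},{"gripper": 30,"xyz": [0.05,0.06,-0.65],"turn": 0}])

```text
time_s: 20.48
eef_pos: [0.4718, 0.3063, 0.0322]
eef_rot: [[0.983, -0.184, 0.0], [-0.184, -0.983, 0.0], [0.0, -0.0, -1.0]]
force: [-0.0, 0.0, -3.5]
grip_width: 0.0398
finger_force: 30.0
```

Emit:
jog_arm(commands=[{"gripper": 30,"xyz": [0,0,-0.05],"turn": 0},{"gripper": 30,"xyz": [0,0,-0.06],"turn": 0},{"gripper": 30,"xyz": [0,0,-0.06],"turn": 0},{"gripper": 62,"xyz": [0,0,-0.06],"turn": 0},{"gripper": 62,"xyz": [0,0,-0.06],"turn": 0},{"gripper": 62,"xyz": [0,0,-0.06],"turn": 0},{"gripper": 62,"xyz": [0,0,0.5],"turn": 0},{"gripper": 62,"xyz": [0,0,2],"turn": 0},{"gripper": 62,"xyz": [0,0,4],"turn": 0},{"gripper": 66,"xyz": [0,0,5.6],"turn": 0},{"gripper": 66,"xyz": [0,0,5.6],"turn": 0},{"gripper": 66,"xyz": [0,0,5.6],"turn": 0}])

```text
time_s: 21.98
eef_pos: [0.4715, 0.3061, 0.2003]
eef_rot: [[0.983, -0.184, 0.0], [-0.184, -0.983, 0.0], [0.0, -0.0, -1.0]]
force: [-0.3, -0.1, -0.0]
grip_width: 0.066
finger_force: 0.0
```

```bash
python3 - <<'E'
from h import *
s=snap('wrist','w3.png');print(sense()['eef_pos'],proj(s,[[.470,.304,.010],[.4715,.3055,.05]]))
cv2.imwrite('pics/s5.png',snap('scene')['pixels'])
E
```

```text
[0.47100103 0.30586646 0.19894664] [[314.38652696 226.20660115]
 [312.44026664 234.79906441]]
```

View pics/w3.png

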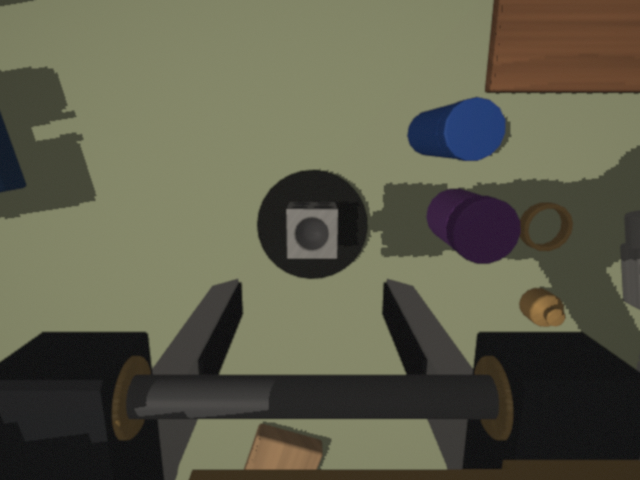

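The doming block sits hollow up at (312,233) on the pad, which is centred at (313,224). After allowing for height it is within 2 mm. Next the three go back, starting with the bur block.

Emit:
jog_arm(commands=[{"gripper": 66,"xyz": [0.2,-1,0],"turn": 0},{"gripper": 66,"xyz": [0.55,-2.8,0],"turn": 0},{"gripper": 66,"xyz": [0.9,-4.6,0],"turn": 0},{"gripper": 66,"xyz": [1.25,-6.4,0],"turn": 0},{"gripper": 66,"xyz": [1.6,-8.2,0],"turn": 0},{"gripper": 66,"xyz": [1.95,-10,0],"turn": 0},{"gripper": 66,"xyz": [2.3,-11.8,0],"turn": 0},{"gripper": 66,"xyz": [2.65,-13.6,0],"turn": 0},{"gripper": 66,"xyz": [3,-15.4,0],"turn": 0},{"gripper": 66,"xyz": [3.4,-17.2,0],"turn": 0},{"gripper": 66,"xyz": [3.69,-18.86,-0.5],"turn": 0},{"gripper": 66,"xyz": [3.69,-18.86,-1.5],"turn": 0},{"gripper": 66,"xyz": [3.69,-18.86,-2.8],"turn": 0},{"gripper": 66,"xyz": [3.69,-18.86,-4.2],"turn": 0},{"gripper": 66,"xyz": [3.69,-18.86,-5],"turn": 0},{"gripper": 66,"xyz": [3.69,-18.86,-5.37],"turn": 0},{"gripper": 66,"xyz": [3.69,-18.86,-5.37],"turn": 0},{"gripper": 36,"xyz": [3.69,-18.86,-5.37],"turn": 0},{"gripper": 36,"xyz": [3.69,-18.86,-5.37],"turn": 0},{"gripper": 36,"xyz": [3.69,-18.86,-5.37],"turn": 0}])

```text
time_s: 24.58
eef_pos: [0.5831, -0.2599, 0.0404]
eef_rot: [[0.983, -0.184, 0.002], [-0.184, -0.983, -0.001], [0.002, 0.001, -1.0]]
force: [-0.4, -0.6, 2.6]
grip_width: 0.0445
finger_force: 29.6
```

Emit:
jog_arm(commands=[{"gripper": 36,"xyz": [0,0,0.5],"turn": 0},{"gripper": 36,"xyz": [0,0,1.6],"turn": 0},{"gripper": 36,"xyz": [0,0.4,2.4],"turn": 0},{"gripper": 36,"xyz": [0,1.4,2.6],"turn": 0},{"gripper": 36,"xyz": [0,3,2.6],"turn": 0},{"gripper": 36,"xyz": [0,4.6,2.6],"turn": 0},{"gripper": 36,"xyz": [0.1,6.2,2.6],"turn": 0},{"gripper": 36,"xyz": [0.1,7.8,2.6],"turn": 0},{"gripper": 36,"xyz": [0.1,9.4,2.6],"turn": 0},{"gripper": 36,"xyz": [0.13,10.7,2.6],"turn": 0},{"gripper": 36,"xyz": [0.13,11.3,2.2],"turn": 0},{"gripper": 36,"xyz": [0.13,11.3,1.4],"turn": 0},{"gripper": 36,"xyz": [0.13,11.3,0.7],"turn": 0},{"gripper": 36,"xyz": [0.13,11.3,0.4],"turn": 0},{"gripper": 36,"xyz": [0.13,11.3,0.27],"turn": 0},{"gripper": 36,"xyz": [0.13,11.3,0.27],"turn": 0},{"gripper": 36,"xyz": [0.13,11.3,0.27],"turn": 0},{"gripper": 66,"xyz": [0.13,11.3,0.27],"turn": 0},{"gripper": 66,"xyz": [0.13,11.3,0.27],"turn": 0},{"gripper": 66,"xyz": [0.13,11.3,0.5],"turn": 0}])

```text
time_s: 27.08
eef_pos: [0.5857, 0.0794, 0.0531]
eef_rot: [[0.983, -0.184, -0.002], [-0.184, -0.983, -0.0], [-0.002, 0.0, -1.0]]
force: [-0.8, -1.2, -0.2]
grip_width: 0.0658
finger_force: 0.0
```

Emit:
jog_arm(commands=[{"gripper": 66,"xyz": [0,0,1],"turn": 0},{"gripper": 60,"xyz": [0,0,2.5],"turn": 0},{"gripper": 58,"xyz": [-0.2,-0.8,3.6],"turn": 0},{"gripper": 58,"xyz": [-0.6,-2.5,3.8],"turn": 0},{"gripper": 58,"xyz": [-1,-4.2,3.8],"turn": 0},{"gripper": 58,"xyz": [-1.4,-6,3.8],"turn": 0},{"gripper": 58,"xyz": [-1.8,-7.8,3.8],"turn": 0},{"gripper": 58,"xyz": [-2.2,-9.6,3.8],"turn": 0},{"gripper": 58,"xyz": [-2.6,-11.2,3.8],"turn": 0},{"gripper": 58,"xyz": [-2.76,-11.73,3.6],"turn": 0},{"gripper": 58,"xyz": [-2.76,-11.73,3.2],"turn": 0},{"gripper": 58,"xyz": [-2.76,-11.73,2],"turn": 0},{"gripper": 58,"xyz": [-2.76,-11.73,0.9],"turn": 0},{"gripper": 58,"xyz": [-2.76,-11.73,0.3],"turn": 0},{"gripper": 58,"xyz": [-2.76,-11.73,0.1],"turn": 0},{"gripper": 58,"xyz": [-2.76,-11.73,0.1],"turn": 0},{"gripper": 30,"xyz": [-2.76,-11.73,0.1],"turn": 0},{"gripper": 30,"xyz": [-2.76,-11.73,0.1],"turn": 0},{"gripper": 30,"xyz": [-2.76,-11.73,0.1],"turn": 0},{"gripper": 30,"xyz": [-2.76,-11.73,0.1],"turn": 0}])

```text
time_s: 29.58
eef_pos: [0.5041, -0.2728, 0.058]
eef_rot: [[0.983, -0.184, 0.002], [-0.184, -0.983, -0.001], [0.002, 0.001, -1.0]]
force: [-0.6, 0.2, 3.3]
grip_width: 0.0385
finger_force: 30.0
```

Emit:
jog_arm(commands=[{"gripper": 30,"xyz": [0,0,0.5],"turn": 0},{"gripper": 30,"xyz": [0,0,1.3],"turn": 0},{"gripper": 30,"xyz": [0,0.5,1.8],"turn": 0},{"gripper": 30,"xyz": [0.4,1.6,1.9],"turn": 0},{"gripper": 30,"xyz": [0.8,3.1,1.9],"turn": 0},{"gripper": 30,"xyz": [1.2,4.6,1.9],"turn": 0},{"gripper": 30,"xyz": [1.6,6.1,1.9],"turn": 0},{"gripper": 30,"xyz": [1.9,7.6,1.9],"turn": 0},{"gripper": 30,"xyz": [2.1,8.7,1.9],"turn": 0},{"gripper": 30,"xyz": [2.13,9.06,1.8],"turn": 0},{"gripper": 30,"xyz": [2.13,9.06,1.2],"turn": 0},{"gripper": 30,"xyz": [2.13,9.06,0.6],"turn": 0},{"gripper": 30,"xyz": [2.13,9.06,0.35],"turn": 0},{"gripper": 30,"xyz": [2.13,9.06,0.27],"turn": 0},{"gripper": 30,"xyz": [2.13,9.06,0.27],"turn": 0},{"gripper": 30,"xyz": [2.13,9.06,0.27],"turn": 0},{"gripper": 56,"xyz": [2.13,9.06,0.27],"turn": 0},{"gripper": 56,"xyz": [2.13,9.06,0.27],"turn": 0},{"gripper": 56,"xyz": [2.13,9.06,0.27],"turn": 0},{"gripper": 56,"xyz": [2.13,9.06,0.6],"turn": 0}])

```text
time_s: 32.08
eef_pos: [0.5665, -0.0007, 0.074]
eef_rot: [[0.983, -0.184, -0.003], [-0.184, -0.983, 0.0], [-0.003, 0.0, -1.0]]
force: [-0.7, 0.4, 0.6]
grip_width: 0.056
finger_force: 0.0
```

Emit:
jog_arm(commands=[{"gripper": 56,"xyz": [0,0,1],"turn": 0},{"gripper": 56,"xyz": [0,0,2.4],"turn": 0},{"gripper": 56,"xyz": [-0.3,-0.6,3.2],"turn": 0},{"gripper": 66,"xyz": [-1.1,-2.2,3.2],"turn": 0},{"gripper": 66,"xyz": [-1.9,-3.8,3.2],"turn": 0},{"gripper": 66,"xyz": [-2.7,-5.4,3],"turn": 0},{"gripper": 66,"xyz": [-3.5,-7,2.8],"turn": 0},{"gripper": 66,"xyz": [-4.3,-8.6,2.6],"turn": 0},{"gripper": 66,"xyz": [-4.77,-9.5,2.2],"turn": 0},{"gripper": 66,"xyz": [-4.77,-9.5,1.8],"turn": 0},{"gripper": 66,"xyz": [-4.77,-9.5,0.6],"turn": 0},{"gripper": 66,"xyz": [-4.77,-9.5,-0.4],"turn": 0},{"gripper": 66,"xyz": [-4.77,-9.5,-0.9],"turn": 0},{"gripper": 66,"xyz": [-4.77,-9.5,-1.16],"turn": 0},{"gripper": 66,"xyz": [-4.77,-9.5,-1.16],"turn": 0},{"gripper": 38,"xyz": [-4.77,-9.5,-1.16],"turn": 0},{"gripper": 38,"xyz": [-4.77,-9.5,-1.16],"turn": 0},{"gripper": 38,"xyz": [-4.77,-9.5,-1.16],"turn": 0},{"gripper": 38,"xyz": [-4.77,-9.5,-1.16],"turn": 0}])

```text
time_s: 34.45
eef_pos: [0.4249, -0.2862, 0.0412]
eef_rot: [[0.983, -0.184, 0.002], [-0.184, -0.983, -0.001], [0.002, 0.001, -1.0]]
force: [1.0, 0.5, 4.3]
grip_width: 0.0494
finger_force: 30.0
```

Emit:
jog_arm(commands=[{"gripper": 38,"xyz": [0,0,0.5],"turn": 0},{"gripper": 38,"xyz": [0,0,1.5],"turn": 0},{"gripper": 38,"xyz": [0.3,0.5,2],"turn": 0},{"gripper": 38,"xyz": [1,1.6,2],"turn": 0},{"gripper": 38,"xyz": [1.9,3,2],"turn": 0},{"gripper": 38,"xyz": [2.8,4.5,2],"turn": 0},{"gripper": 38,"xyz": [3.6,5.8,2],"turn": 0},{"gripper": 38,"xyz": [4.2,6.7,2],"turn": 0},{"gripper": 38,"xyz": [4.4,7.1,1.8],"turn": 0},{"gripper": 38,"xyz": [4.4,7.1,1.3],"turn": 0},{"gripper": 38,"xyz": [4.4,7.1,0.7],"turn": 0},{"gripper": 38,"xyz": [4.4,7.1,0.4],"turn": 0},{"gripper": 38,"xyz": [4.4,7.1,0.27],"turn": 0},{"gripper": 38,"xyz": [4.4,7.1,0.27],"turn": 0},{"gripper": 38,"xyz": [4.4,7.1,0.27],"turn": 0},{"gripper": 64,"xyz": [4.4,7.1,0.27],"turn": 0},{"gripper": 64,"xyz": [4.4,7.1,0.27],"turn": 0},{"gripper": 64,"xyz": [4.4,7.1,0.27],"turn": 0},{"gripper": 64,"xyz": [4.4,7.1,0.6],"turn": 0}])

```text
time_s: 36.83
eef_pos: [0.5555, -0.0725, 0.0573]
eef_rot: [[0.983, -0.184, -0.002], [-0.184, -0.983, 0.0], [-0.003, -0.0, -1.0]]
force: [0.5, 0.2, -0.7]
grip_width: 0.0639
finger_force: 0.0
```

Emit:
jog_arm(commands=[{"gripper": 64,"xyz": [0,0,1],"turn": 0},{"gripper": 64,"xyz": [0,0,2.5],"turn": 0},{"gripper": 64,"xyz": [0,0,4],"turn": 0},{"gripper": 64,"xyz": [-1,-1,6],"turn": 0},{"gripper": 64,"xyz": [-3,-3,7],"turn": 0},{"gripper": 64,"xyz": [-5,-6,7],"turn": 0},{"gripper": 64,"xyz": [-5,-6,7],"turn": 0},{"gripper": 64,"xyz": [-5,-6,7],"turn": 0},{"gripper": 64,"xyz": [-5,-6,7],"turn": 0}])

```text
time_s: 37.95
eef_pos: [0.4061, -0.2531, 0.2687]
eef_rot: [[0.983, -0.186, 0.001], [-0.186, -0.983, -0.0], [0.001, -0.0, -1.0]]
force: [0.5, 1.0, -0.3]
grip_width: 0.0641
finger_force: 0.0
```

```bash
python3 - <<'E'
from h import *
import pickle
S=pickle.load(open('scene.pkl','rb'))['pixels'][190:330,220:540]
s=snap('scene')['pixels'][190:330,220:540]
cv2.imwrite('pics/s6.png',cv2.resize(np.vstack([S,s]),None,fx=2.1,fy=2.1))
E
```

```text
(no output)
```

View pics/s6.png

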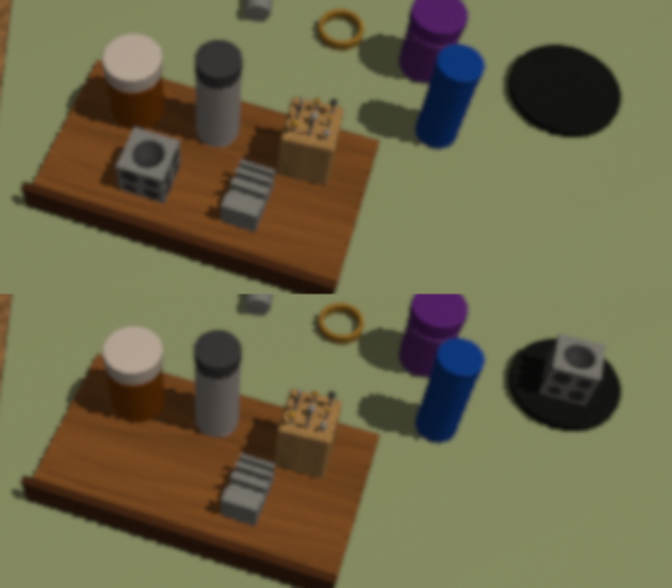

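The before and after views match to within a pixel or two: jar (133,375), canister (218,380), bur block (310,430) and swage block (248,488) are all in their starting spots. The doming block stands hollow up mid-pad at (573,370).

```bash
python3 -c "
from h import *
print(close_job())"
```

```text
the job is handed in; nothing more can be done
None
```

The job is handed in at about 38 s: in the last picture the doming block stands hollow up mid-pad, the jar, canister and bur block are back upright in their starting spots, and the swage block hasn't moved; no verdict was returned.

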